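Put the live fingerprint reader away in the drawer

TASK

Put the pocket fingerprint reader with the bright green window into the open drawer of the little desktop unit, lying flat with its window up, let go of it, and then slide the drawer fully shut. Leave the other reader, the one with the dark grey window, where it is.

Things in the scene. Friction and masses are not known exactly. Their poses are not given: they have to be found in the camera images.
- reader_green_center (a point): the reader to put away: pocket fingerprint reader, a black plastic box 62 mm long (its x axis) x 42 mm wide (y) x 36 mm high (z, up), 0.08 to 0.17 kg, lying on the desk with its window up; on top a cream frame round a bright green window 36 x 26 mm. The point is the centre of the box, 18 mm above its underside
- reader_grey_center (a point): the look-alike to leave alone: pocket fingerprint reader, a black plastic box 62 mm long (its x axis) x 42 mm wide (y) x 36 mm high (z, up), 0.08 to 0.17 kg, lying on the desk with its window up; on top a cream frame round a dark grey window 36 x 26 mm. The point is the centre of the box, 18 mm above its underside
- unit_drawer0_handle (a point): middle of the drawer's steel bar handle (bar 11 mm thick, 120 mm along y), 47 mm above the desk; moves with the drawer. x: level, into the unit (the closing way), z up. White front: 35 to 50 mm behind it in x, top 77 mm above the desk. Drawer inside: 56 to 271 mm behind it, 99 mm to either side; floor 25 mm below it (22 mm above the desk), walls 6 mm thick, top 63 mm above the desk
- unit_drawer0 (a joint): how far the drawer is out, m: 0 fully shut, starts 0.12 to 0.155. Stays where left, slides with 1 to 3 N, no latch. Its grey unit, fixed to the desk and turned up to 12 degrees, is 260 mm deep, 240 mm wide, 85 mm high; it covers what lies further behind the handle than 50 mm plus the opening; things up to 73 mm above the desk pass under its top

How it is judged:
On the way:
1. the green-window reader lies flat, window up, in the open drawer and is let go (x of reader_green_center in the frame of unit_drawer0_handle between 0.07 and 0.258 m and y of reader_green_center in the frame of unit_drawer0_handle between -0.085 and 0.085 m and z of reader_green_center in the frame of unit_drawer0_handle between -0.018 and 0.003 m and angle between reader_green_center's own z axis and vertical below 0.175 rad and contact force between the fingers and reader_green below 0.1 N and value of joint unit_drawer0 above 0.08 m), for 0.2 s.
At the end, for the whole second after the job is handed in: The drawer is shut to within 10 mm, and the green-window reader lies inside on the drawer's floor, released, window up and flat to within 10 degrees (x of reader_green_center in the frame of unit_drawer0_handle between 0.07 and 0.258 m and y of reader_green_center in the frame of unit_drawer0_handle between -0.085 and 0.085 m and z of reader_green_center in the frame of unit_drawer0_handle between -0.018 and 0.003 m and angle between reader_green_center's own z axis and vertical below 0.175 rad and contact force between the fingers and reader_green below 0.1 N and value of joint unit_drawer0 below 0.01 m); the robot touches nothing.
It fails at once if the grey-window reader is moved by more than 30 mm (distance of reader_grey_center from where it was at the start of the episode above 0.03 m).
It also fails if it takes over 56 s, if anything falls off the work surface, if the arm or the gripper's body presses on something with over 40 N, if the wrist force passes 120 N, or if a joint passes its speed limit or range.

ROBOT

A 7-joint arm with a two-finger parallel gripper is mounted at the origin on the work surface. World frame = base frame: x ahead of the robot, y to its left, z up, the work surface at z = 0. Lengths are in m, angles in rad, forces in N, time in s.
With the tool pointing down it reaches from about 0.425 to 0.875 m from the base axis. Payload 9.9 kg.
Tool frame: the origin (TCP) lies on the centre line of the jaws, within the pads' length; the fingertips stand 22 mm ahead of it and the grasp point (between the pads) lies 3 mm ahead of it (ctrl.nose_length is the z of the fingertips in the tool frame, in m); z points along the fingers, y is the line along which they close (so a half turn about z gives the same grasp; the last joint's range is limited). The gripper opens to 85 mm and grips with 20 to 120 N. Pads are 22 mm wide; open, the fingers measure 114 mm over their backs; the gripper's body (76 mm by 85 mm) begins 54 mm behind the grasp point. The pads swing forward as they close: fully open they stand 13 mm farther back than shut.
Start: joints at [1.215, 0.576, 0.025, 1.437, -0.015, 1.129, -0.057], TCP at [0.181, -0.65, 0.224] pointing down, gripper open.
Joint ranges: [-2.76, 2.76], [-0.34, 2.15], [-1.52, 1.57], [0.19, 2.46], [-1.09, 4.23], [0.17, 1.99], [-2.82, 2.82]. Speed limits (rad/s): [2.22, 2.22, 3.01, 3.01, 3.14, 3.14, 3.14].

INTERFACE

Orientations are given as [roll, pitch, yaw] about the fixed x, y, z axes, in that order (R = Rz(yaw) Ry(pitch) Rx(roll)).
In Python, from station import ctrl gives the robot as it stands. Calls block until the motion is done:
- ctrl.movep(position, orientation): joint-space move of the TCP to a pose.
- ctrl.servo_line(position, attitude=None, feed=0.15): straight line of the TCP; attitude=None keeps the orientation; feed is the mean speed in m/s.
- ctrl.movej(angles): joint-space move.
- ctrl.set_gripper(opening): opening from 0.0 (shut) to 1.0 (fully open); the grip force is fixed at half the most; returns when the fingers have stopped.
- ctrl.pause(seconds).
- ctrl.inverse_kinematics(position, orientation): joint angles nearest the present ones, or None.
- ctrl.capture(name): name is "scene" or "side" or "wrist"; returns a dict with "color" (400x640x3 uint8, blue, green, red), "fx", "fy", "cx", "cy" (pixels), "extrinsics" (4x4, takes a point from world to camera coordinates). Camera axes: x right, y down, z forward; pixel columns grow to the right and rows downward; lengths in m; the calibration is good to about 2 mm. A picture is of the moment at which its call begins. There is no depth.
A pose or a line that the arm cannot do raises ctrl.PlanningError and nothing moves.
- ctrl.finish_job(): hands the job in; it is judged then, once.
Readings, each from a call of its own:
- ctrl.current_clock(): time.
- ctrl.current_qpos(): joint angles.
- ctrl.current_qd(): joint speeds.
- ctrl.current_joint_efforts(): joint torques, N m.
- ctrl.current_tool_pos(): TCP position.
- ctrl.current_orientation(): TCP orientation.
- ctrl.current_contact_force(): force on the tool from outside, world axes, zero at the start.
- ctrl.current_ft_torque(): the same for the moment, N m.
- ctrl.current_grip_width(): opening from 0.0 (shut) to 1.0 (fully open).
- ctrl.current_gripper_force(): force on a finger pad.
Only numpy, scipy, OpenCV 4.12 (cv2) and the standard library are available. Lean on these libraries where they do the work, as an engineer would, in place of code of your own. Each camera call takes 0.05 s, during which the arm holds its last target. There are 200 camera calls.

## Working session

There is one attempt and no reset: what is moved stays moved. The work goes in short steps, each a Python script; the robot and the scene stay as the last script left them, time stands still between calls to the robot, and variables do not carry over. Pictures are saved under pics/ and viewed, at most 10 in all, crops included, and the job is handed in when it is done.

```bash
mkdir -p pics; python3 - <<'E'
from station import ctrl
import cv2,numpy as np
for n in("scene","side"):
    c=ctrl.capture(n);cv2.imwrite(f"pics/{n}0.png",c["color"])
    np.savez(f"{n}0.npz",**{k:np.array(v) for k,v in c.items()})
    print(n,c["fx"],c["cx"],c["cy"],np.round(c["extrinsics"],3).tolist())
print(ctrl.current_clock(),ctrl.current_orientation())
E
```

```text
scene 451.743970749208 317.95980067257295 200.1955709472358 [[0.367, 0.93, -0.019, -0.287], [0.636, -0.266, -0.724, -0.321], [-0.679, 0.254, -0.689, 1.484], [0.0, 0.0, 0.0, 1.0]]
side 427.8942710363378 314.56118031949205 209.2053514124929 [[-0.916, -0.401, -0.018, 0.607], [-0.304, 0.722, -0.621, 0.188], [0.262, -0.564, -0.783, 0.744], [0.0, 0.0, 0.0, 1.0]]
0.1 [-3.14011571e+00  2.10322952e-05  2.71816225e-01]
```

View pics/scene0.png

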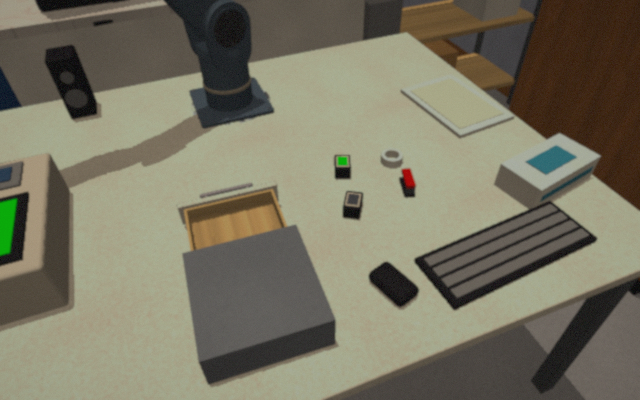

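View pics/side0.png

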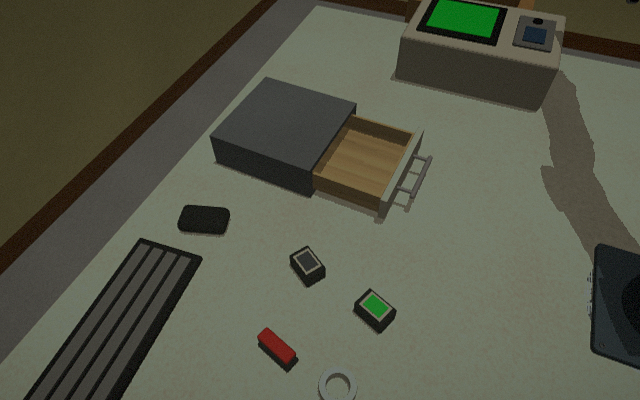

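The scene picture shows the green reader at (342,161), the grey one at (353,199) and the handle bar from about (201,194) to (252,186). In the side picture the green reader is at (375,306), the grey one at (308,261) and the handle bar near (415,177). Next I project these onto planes at known heights.

```bash
cat > h.py <<'E'
import cv2,numpy as np
def ray(c,px,z):
    px=np.atleast_2d(np.array(px,float));E=np.array(c["extrinsics"]);R,t=E[:3,:3],E[:3,3]
    d=np.c_[(px[:,0]-c["cx"])/c["fx"],(px[:,1]-c["cy"])/c["fy"],np.ones(len(px))]@R
    o=-R.T@t
    return (o+d*((z-o[2])/d[:,2])[:,None])[:,:2]
def rect(c,mask,z,near=None,amin=30):
    """metric min-area rectangles of the blobs of a mask, on plane z"""
    out=[]
    for k in cv2.findContours(mask.astype(np.uint8),cv2.RETR_EXTERNAL,cv2.CHAIN_APPROX_NONE)[0]:
        if cv2.contourArea(k)<amin: continue
        w=ray(c,k[:,0],z); 
        (x,y),_,_=cv2.minAreaRect((w*1000).astype(np.float32)); b=cv2.boxPoints(cv2.minAreaRect((w*1000).astype(np.float32)))/1000
        e1,e2=b[1]-b[0],b[2]-b[1]
        if np.linalg.norm(e1)<np.linalg.norm(e2): e1,e2=e2,e1
        yaw=(np.arctan2(e1[1],e1[0])+np.pi/2)%np.pi-np.pi/2
        out.append((x/1000,y/1000,np.linalg.norm(e1),np.linalg.norm(e2),yaw))
    return np.array(out)
def green(im):
    b,g,r=[im[...,i].astype(int) for i in range(3)]
    return (g>b+60)&(g>r+60)
E
python3 - <<'E'
from h import *
np.set_printoptions(precision=3,suppress=True)
for n,hd,gy,top in(("scene",[(201,194),(252,186)],(353,199),[(184,253),(297,229),(334,318),(203,361)]),("side",[(430,156),(400,204)],(308,261),[(266,78),(356,103),(314,168),(212,135)])):
    c=dict(np.load(n+"0.npz"))
    print(n,"green",rect(c,green(c["color"]),.036))
    print("handle",ray(c,hd,.047),"grey",ray(c,gy,.036));t=ray(c,top,.085);print("top",t,t.mean(0))
    im=cv2.resize(c["color"][140:260,170:320] if n=="scene" else c["color"][110:230,330:480],None,fx=4,fy=4)
    cv2.imwrite(f"pics/{n}_h.png",im)
E
```

```text
scene green [[ 0.378 -0.611  0.193  0.037  0.099]
 [ 0.463  0.196  0.03   0.024 -0.4  ]]
handle [[ 0.461 -0.177]
 [ 0.481 -0.055]] grey [[0.608 0.16 ]]
top [[ 0.667 -0.244]
 [ 0.693 -0.011]
 [ 0.919 -0.022]
 [ 0.912 -0.253]] [ 0.798 -0.133]
side green [[ 0.465  0.193  0.034  0.026 -0.377]
 [ 0.526 -0.832  0.19   0.181 -0.003]]
handle [[ 0.468 -0.184]
 [ 0.489 -0.028]] grey [[0.606 0.158]]
top [[ 0.904 -0.256]
 [ 0.665 -0.248]
 [ 0.671 -0.02 ]
 [ 0.916 -0.025]] [ 0.789 -0.137]
```

```bash
python3 - <<'E'
from h import *
from station import ctrl
np.set_printoptions(precision=3,suppress=True)
for i,(p,yaw) in enumerate([((.53,-.12,.33),-.08),((.464,.194,.22),-.39)]):
    ctrl.movep(p,[np.pi,0,yaw])
    c=ctrl.capture("wrist");np.savez(f"w{i}.npz",**{k:np.array(v) for k,v in c.items()});cv2.imwrite(f"pics/w{i}.png",c["color"])
    print(ctrl.current_clock(),ctrl.current_qpos());
    if i: print(rect(c,green(c["color"]),.036))
E
```

```text
2.4417 [ 0.269  0.302 -0.182  1.607  0.057  1.238 -1.576]
3.775 [-0.278  0.334 -0.282  1.881  0.114  0.941 -2.575]
[[ 0.464  0.195  0.033  0.024 -0.392]]
```

View pics/w0.png

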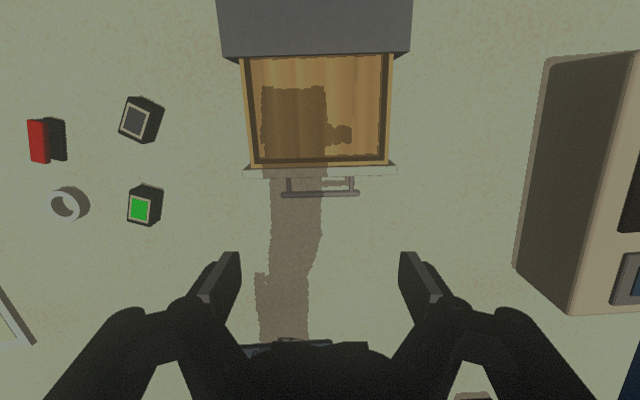

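View pics/w1.png

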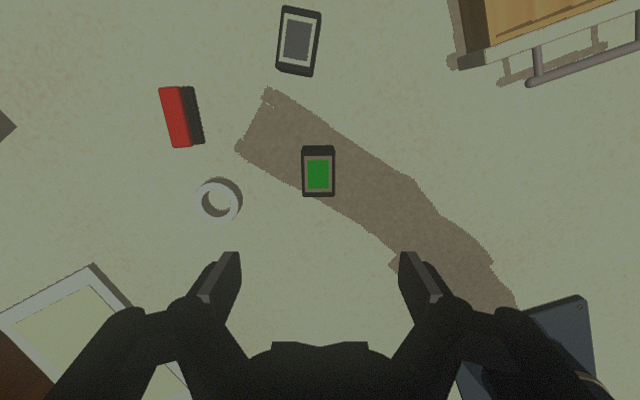

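The first wrist view shows the handle bar from (282,195) to (358,193), the front's top edge near y=169 and the drawer interior empty. In the second, the green reader is at (318,173), square to the image, and the room around it is clear. I'll grasp it now.

```bash
python3 - <<'E'
from h import *
from station import ctrl
np.set_printoptions(precision=3,suppress=True)
c=dict(np.load("w0.npz"))
h=ray(c,[(358,193),(282,195)],.047); f=ray(c,[(397,167),(243,170)],.077); u=ray(c,[(411,50),(222,57)],.085)
for n,a in(("handle",h),("front",f),("unit",u)):
    d=a[1]-a[0];print(n,a.ravel(),a.mean(0),np.linalg.norm(d),"yaw",np.arctan2(-d[0],d[1]))
o=[np.pi,0,-.392]
ctrl.servo_line([.464,.1945,.08],o,feed=.2)
ctrl.servo_line([.464,.1945,.027],o,feed=.1)
ctrl.set_gripper(0.)
print(ctrl.current_grip_width(),ctrl.current_gripper_force(),ctrl.current_contact_force())
ctrl.servo_line([.464,.1945,.2],o,feed=.2)
print(ctrl.current_grip_width(),ctrl.current_gripper_force(),ctrl.current_contact_force(),ctrl.current_clock())
c=ctrl.capture("wrist");cv2.imwrite("pics/w2.png",c["color"])
E
```

```text
handle [ 0.466 -0.18   0.473 -0.055] [ 0.47  -0.118] 0.12532646261840538 yaw -0.05462612983238311
front [ 0.512 -0.236  0.527 -0.007] [ 0.519 -0.121] 0.22911994382698025 yaw -0.062361915790670526
unit [ 0.666 -0.25   0.678 -0.008] [ 0.672 -0.129] 0.24241564376128477 yaw -0.048684612291885816
0.0018909622114902846 12.057064641139732 [-1.8    0.72  24.811]
0.0008447509623188459 0.0 [-0.168  0.349 -0.687] 7.0833
```

View pics/w2.png

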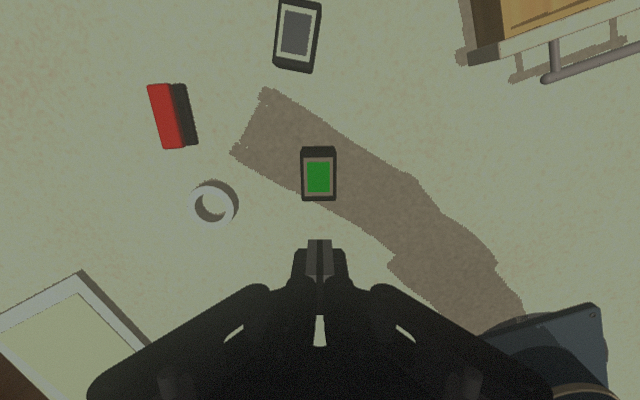

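The jaws shut to zero with nothing in them. The reader is still on the desk at about (318,173), upright. I'll measure what happened before I retry.

```bash
python3 - <<'E'
from h import *
from station import ctrl
np.set_printoptions(precision=4,suppress=True)
print(ctrl.nose_length,ctrl.current_tool_pos(),ctrl.current_orientation())
for n in("wrist","scene","side"):
    c=ctrl.capture(n)
    r=rect(c,green(c["color"]),.036);print(n,r[np.abs(r[:,2]-.036)<.02])
    E=np.array(c["extrinsics"])
    for p in (np.array(ctrl.current_tool_pos())+[0,0,-.022],[.464,.1945,.036]):
        q=E[:3,:3]@p+E[:3,3];print(q[:2]/q[2]*[c["fx"],c["fy"]]+[c["cx"],c["cy"]])
    cv2.imwrite(f"pics/{n}3.png",c["color"])
c=cv2.imread("pics/scene3.png")[60:220,240:440];d=cv2.imread("pics/side3.png")[180:380,250:500]
cv2.imwrite("pics/c3.png",np.hstack([cv2.resize(c,(400,320)),cv2.resize(d,(400,320))]))
E
```

```text
0.022 [0.4634 0.1941 0.1988] [ 3.14    0.0015 -0.3919]
wrist [[ 0.4645  0.1953  0.0352  0.0245 -0.3824]]
[318.7637 230.2818]
[318.2895 176.9033]
scene [[ 0.4623  0.195   0.0298  0.0213 -0.4083]]
[342.9325 115.2996]
[342.0985 160.8796]
side [[ 0.4648  0.1935  0.0338  0.0249 -0.376 ]]
[385.0584 262.8898]
[375.5446 306.2569]
```

View pics/c3.png

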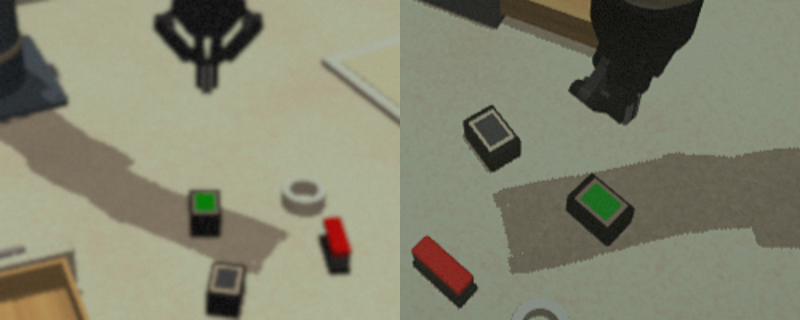

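The reader hasn't moved, but the fingertips appear higher in the images than the stated tool geometry predicts: scene row ~105 against 115, wrist row ~240 against 230. I'll work out the real tip position from the two views.

```bash
python3 - <<'E'
from h import *
from station import ctrl
np.set_printoptions(precision=4,suppress=True)
ims=[];off={"scene":(300,60),"side":(330,210),"wrist":(270,200)}
for n in("wrist","scene","side"):
    c=ctrl.capture(n);E=np.array(c["extrinsics"]);im=c["color"].copy()
    P=E[:3,:3]
    x,y=off[n];k=cv2.resize(im[y:y+80,x:x+80],None,fx=3.3,fy=3.3,interpolation=cv2.INTER_CUBIC)
    for dz,col in((.022,(0,0,255)),(0.,(0,255,255)),(-.02,(255,0,255))):
        q=E[:3,:3]@(np.array(ctrl.current_tool_pos())-[0,0,dz])+E[:3,3];q=q[:2]/q[2]*[c["fx"],c["fy"]]+[c["cx"],c["cy"]];print(n,dz,q)
        cv2.circle(k,tuple(((q-[x,y])*3.3).astype(int).tolist()),3,col,1)
    ims.append(k)
cv2.imwrite("pics/tip.png",np.hstack(ims))
E
```

```text
wrist 0.022 [318.7707 230.3011]
wrist 0.0 [318.766  246.1269]
wrist -0.02 [318.7606 264.3179]
scene 0.022 [343.0665 115.1624]
scene 0.0 [343.245  107.3154]
scene -0.02 [343.4117  99.9884]
side 0.022 [384.8867 262.7301]
side 0.0 [386.6288 254.5144]
side -0.02 [388.3018 246.6246]
```

View pics/tip.png

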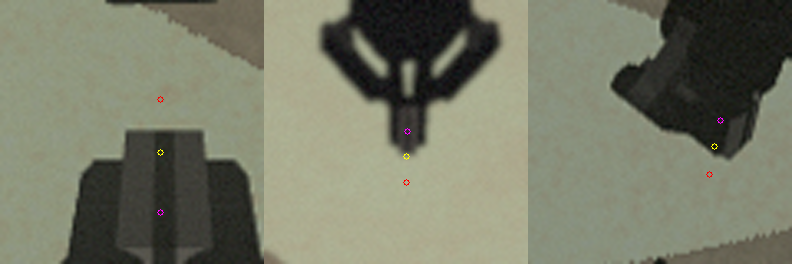

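All three views agree. The shut fingertips sit about 3–5 mm above the reported TCP instead of 22 mm ahead of it, so the jaws closed on top of the reader. I'll confirm this with a guarded touch on bare desk and use the measured offset from here on.

```bash
python3 - <<'E'
from h import *
from station import ctrl
np.set_printoptions(precision=4,suppress=True)
o=[np.pi,0,-.392]
ctrl.movep([.47,.09,.1],o); ctrl.servo_line([.47,.09,.03],feed=.15)
f0=ctrl.current_contact_force()[2]
for z in np.arange(.026,-.021,-.004):
    ctrl.servo_line([.47,.09,z],feed=.04)
    f=ctrl.current_contact_force()[2]-f0
    print(round(z,3),ctrl.current_tool_pos()[2],round(f,2))
    if f>3: break
ctrl.servo_line([.47,.09,.1],feed=.2); print(ctrl.current_clock())
E
```

```text
0.026 0.026546602925578675 0.04
0.022 0.02189533616985907 1.32
0.018 0.01773167377244009 0.57
0.014 0.01374415152917165 -0.26
0.01 0.009767036862325128 0.72
0.006 0.005747636400821543 0.41
0.002 0.0017705412626594433 0.72
-0.002 -0.0022366710233226936 0.84
-0.006 -0.006224317128721381 0.5
-0.01 -0.007139183125680272 55.1
11.8833
```

The desk stops the shut tips at a reported z of about −0.007, so they end 7 mm above the reported TCP, which is 29 mm off the stated figure. I'll grasp with that correction.

```bash
python3 - <<'E'
from h import *
from station import ctrl
np.set_printoptions(precision=4,suppress=True)
o=[np.pi,0,-.39]
ctrl.set_gripper(1.)
ctrl.movep([.464,.1945,.09],o)
ctrl.servo_line([.464,.1945,-.003],o,feed=.1)
print(ctrl.current_contact_force())
ctrl.set_gripper(0.)
print(ctrl.current_grip_width(),ctrl.current_gripper_force(),ctrl.current_contact_force())
if ctrl.current_grip_width()>.3:
    ctrl.servo_line([.464,.1945,.15],o,feed=.15)
    print(ctrl.current_grip_width(),ctrl.current_gripper_force(),ctrl.current_contact_force())
    ctrl.movep([.595,-.1244,.15],[np.pi,0,-.055])
    print(ctrl.current_tool_pos())
a=ctrl.capture("scene")["color"][120:280,150:400];b=ctrl.capture("wrist")["color"]
cv2.imwrite("pics/hold.png",np.hstack([cv2.resize(a,(400,256)),cv2.resize(b,(400,256))]))
print(ctrl.current_clock())
E
```

```text
[ 0.7494 -0.6141  0.0992]
0.47866836809643326 61.02583408355713 [-0.4434  0.2913  7.1838]
0.4817338604603659 60.55733799934387 [ 0.2384 -0.7187 -0.7511]
[ 0.5949 -0.1225  0.1498]
17.3
```

View pics/hold.png

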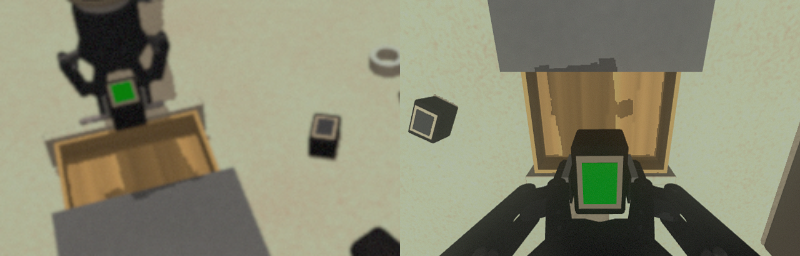

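The reader is held squarely, window up, over the drawer, and the grey reader hasn't moved. Now I'll lower it, release and back away.

```bash
python3 - <<'E'
from h import *
from station import ctrl
np.set_printoptions(precision=4,suppress=True)
o=[np.pi,0,-.055]; p=[.595,-.1244]
ctrl.servo_line(p+[.045],o,feed=.12)
for z in(.033,.027,.023,.020):
    ctrl.servo_line(p+[z],o,feed=.05); f=ctrl.current_contact_force(); print(z,f)
    if f[2]>4: break
ctrl.set_gripper(1.); ctrl.pause(.3)
print(ctrl.current_gripper_force(),ctrl.current_grip_width())
ctrl.servo_line(p+[.2],o,feed=.15)
ctrl.set_gripper(0.)
ctrl.movep([.46,-.116,.25],o)
c=ctrl.capture("wrist");cv2.imwrite("pics/placed.png",c["color"])
print(rect(c,green(c["color"]),.058),ctrl.current_clock())
E
```

```text
0.033 [ 0.3499  0.0274 -0.9579]
0.027 [-0.0342 -0.8076 -1.1737]
0.023 [-0.469   0.3359 -1.0238]
0.02 [-0.0152 -0.3963 -1.1823]
0.0 0.9984011019337992
[[ 0.5956 -0.1245  0.036   0.0254 -0.0424]] 23.0917
```

View pics/placed.png

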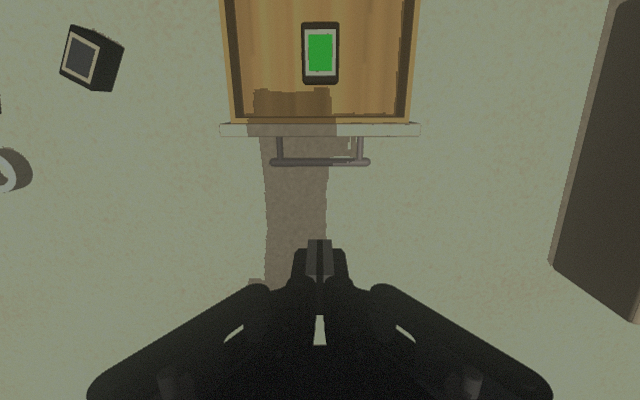

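The reader lies flat in the drawer at (0.596, −0.124), and the handle bar spans (272,162)–(369,162). Next I push the handle with shut fingers, watching the force.

```bash
python3 - <<'E'
from h import *
from station import ctrl
np.set_printoptions(precision=3,suppress=True)
o=[np.pi,0,-.055]; u=np.array([np.cos(.055),-np.sin(.055)]); h=np.array([.4695,-.1175])
P=lambda s,z=.025:[*(h+u*s),z]
ctrl.movep(P(-.037,.1),o); ctrl.servo_line(P(-.037),o,feed=.15)
f0=ctrl.current_contact_force()
print("at",ctrl.current_tool_pos(),f0)
ctrl.servo_line(P(.06),o,feed=.07); print(ctrl.current_contact_force()-f0)
ctrl.servo_line(P(.12),o,feed=.07); print(ctrl.current_contact_force()-f0)
for s in np.arange(.123,.155,.003):
    ctrl.servo_line(P(s),o,feed=.03); f=ctrl.current_contact_force()-f0
    print(round(s,3),f, ctrl.current_tool_pos()[0])
    if -(f[:2]@u)>9: break
ctrl.servo_line(P(s-.05),o,feed=.12)
ctrl.servo_line(P(s-.05,.22),o,feed=.2)
c=ctrl.capture("wrist")["color"];d=ctrl.capture("side")["color"]
cv2.imwrite("pics/shut.png",np.hstack([cv2.resize(c,(400,250)),d[50:300,150:550]]))
print(ctrl.current_clock())
E
```

```text
at [ 0.434 -0.116  0.026] [-0.19   0.294 -0.114]
[ 0.461  0.271 -0.118]
[-0.112  0.576  1.486]
0.123 [ 0.798  0.56  -0.19 ] 0.5924238323338363
0.126 [-0.417 -1.783 -0.04 ] 0.5956038717314055
0.129 [0.425 0.294 0.328] 0.5986460690003585
0.132 [ 0.134 -0.492 -0.231] 0.601602235631276
0.135 [ 0.003 -0.59  -0.017] 0.6046343924978163
0.138 [-6.443 -0.449  4.011] 0.6053025868259012
0.141 [-15.      1.609  10.607] 0.6053577678710427
30.4833
```

View pics/shut.png

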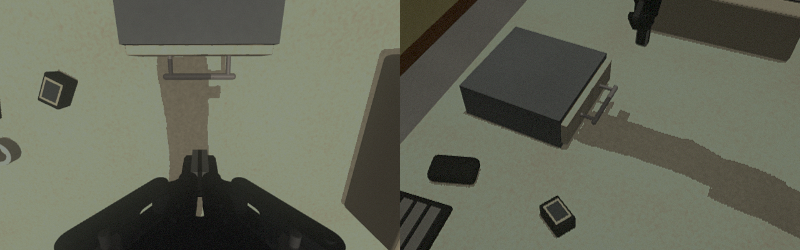

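The push ended on a hard stop. The picture shows the front flush with the unit, the arm clear and the grey reader in place.

```bash
python3 -c "
from station import ctrl
print(ctrl.finish_job())"
```

```text
the job is handed in; nothing more can be done
None
```

I put the green-window reader flat in the drawer with its window up, released it, pushed the drawer shut to its hard stop and handed the job in; the grey reader was left alone. The first grasp missed, closing on top of the reader because the fingertips end about 29 mm short of the stated tool geometry, and the desk touch to measure that peaked at 55 N on the wrist; the verdict was not shown.

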